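# Stay on the print-drying box

## Robot

A 6-joint arm with a two-finger parallel gripper is mounted at the origin on the work surface. World frame = base frame: x ahead of the robot, y to its left, z up, the work surface at z = 0. Lengths are in mm, angles in degrees, forces in N, time in s.
With the tool pointing down it reaches from about 350 to 875 mm from the base axis. Payload 4.2 kg.
Tool frame: the origin (TCP) lies on the centre line of the jaws, within the pads' length; the fingertips stand 19 mm ahead of it and the grasp point (between the pads) is the TCP (bot.tip_reach is the distance from the TCP to the fingertips, in mm); z points along the fingers, y is the line along which they close (so a half turn about z gives the same grasp; the last joint's range is limited). The gripper opens to 85 mm and grips with 20 to 120 N. Pads are 22 mm wide; open, the fingers measure 114 mm over their backs; the gripper's body (76 mm by 85 mm) begins 54 mm behind the grasp point. The pads swing forward as they close: fully open they stand 13 mm farther back than shut.
Start: joints at [86.207, 22.042, 0.453, 0, -68.411, -14.817], TCP at [199.417, 592.311, 250.312] pointing down, gripper open.
Joint ranges: [-179.83, 179.83], [-69.29, 118.12], [-61.27, 80.66], [-181.25, 117.63], [-171.15, -9.14], [-177.46, 177.46]. Speed limits (degrees/s): [159.86, 159.86, 180, 180, 180, 180].

## Interface

Orientations are given as a 3x3 rotation matrix whose columns are the frame's x, y, z axes.
In Python, from station import status, eyes, bot gives the robot as it stands. The module is installed in compiled form; this text tells all that it offers.
- The arm moves only by the tool drive_tool, never from a script. Its argument "deltas" is a list of rows, each an object of numbers: "x", "y", "z": the shift along the tool's x, y, z in m; "wx", "wy", "wz": the turn, a rotation vector about the tool's x, y, z in degrees; "jaw": the closure, from 0 (fully open) to 1 (shut). A call has exactly 5 rows; each row shifts and turns the commanded pose from where the row before left it, along the tool's axes as they then stand; what a row does not reach is not made up. A row lasts 1/10 s, in which the tool goes at most 50 mm and 8.59 degrees, less where a joint would pass 70% of its speed; a pose out of reach is approached as far as the arm can. A call is refused whole if a number of a shift passes 0.05 or a number of a turn 8.59, either way. A call with a gripper value outside its range is refused whole. The fingers move at their own pace and stop on an object; "squeeze" is the grip in N (left out, the last holds). Time passes only in rows, so rows that do not move let the fingers close, or fill a call up. It gives the time, the measured TCP pose, the force, the opening and the grip force at its end, in the units of the state.
- status.sense(): the state, without advancing time (a new reading comes with each control period).
- eyes.get_image(name): name is "scene" or "top" or "wrist"; returns the picture (420x560x3 uint8, red, green, blue); there is no depth.
- eyes.camera_info(name): a dict with "fx", "fy", "cx", "cy" (pixels), "R" (3x3) and "t" (3): a world point X has camera coordinates R X + t; the wrist camera has in their place "mount" (4x4, takes a point from camera to tool coordinates, whose origin is the TCP and whose axes are the flange's). Camera axes: x right, y down, z forward; pixel columns grow to the right and rows downward; lengths in mm; the calibration is good to about 2 mm. A picture is of the moment at which its call begins: read the wrist's pose just before it. camera_info takes no time and is no camera call.
- bot.hand_in(): hands the job in; it is judged then, once.
The state is a dict: "time": time; "joints": joint angles; "qd": joint speeds; "effort": joint torques, N m; "tcp_pos": TCP position; "tool_rot": TCP orientation; "wrist_force": force on the tool from outside, world axes, zero at the start; "moment": the same for the moment, N m; "width": finger opening in mm; "finger_force": force on a finger pad.
Only numpy, scipy, OpenCV 4.12 (cv2) and the standard library are available. Lean on these libraries where they do the work, as an engineer would, in place of code of your own. Each camera call takes 0.05 s, during which the arm holds its last target. There are 200 camera calls.

## Task

The stay of the wooden print-drying box is on its narrow setting, with the hole nearest the hinge on the steel peg. Lift the stay arm by its grip, push the sliding hatch farther open with it, and drop the middle one of its three holes over the peg, so that the stay lies fully down on the box and holds the hatch at its airing width. Then let go.

Things in the scene. Friction and masses are not known exactly. Their poses are not given: they have to be found in the camera images.
- stay_grip (a point): Grasp point on the upright wooden grip block at the stay's free end: 30 mm long along the stay, 16 mm wide across it (pinch these 16 mm), 40 mm high; the point is 24 mm above the stay's upper face, 16 mm below the block's top. With the stay fully down it is 13 mm higher than peg_top. Axes: x along the stay towards its hinge, y across it, z up.
- middle_hole (a point): Middle of 3 like holes (32 mm wide, 50 mm apart) in the stay, centre, on the underside, 105 mm from stay_grip towards the hinge. Stay: flat wooden bar 58 x 10 mm, hinged to the hatch 345 mm from stay_grip; swings only up (100 mm and more at the grip) in the upright plane through the peg, falls by its weight, level 3 mm above the box top. At first the hole nearest the hinge is on the peg.
- peg_top (a point): Top of the upright round-ended steel peg, 10 mm in diameter, fixed, 24 mm high above the flat top of the box, which is 125 mm above the table. It stands 11 mm above a stay that is fully down over it. Axes: x level, the way the hatch opens (from the peg towards the hatch), y level across the box, z up.
- hatch (a joint): Opening between the box's fixed top and the sliding plywood hatch, m: 0 shut, 0.17 at the stop; 0.100 with the middle hole centred on the peg, 0.050 and 0.150 with the others. It slides level along peg_top's +x, pushed or pulled through the stay with 2 to 4 N, and stays where it is left.

How it is judged (in metres and radians):
At the end, for the whole second after the job is handed in: The middle hole is down over the peg: its centre within 15 mm of the peg's axis, the stay's underside at the hole at least 16 mm below the peg's top (21 mm when fully down); the hatch stands open 84 to 116 mm and is at rest (horizontal distance between middle_hole and peg_top below 0.015 m and z of middle_hole in the frame of peg_top below -0.016 m and value of joint hatch between 0.084 and 0.116 m and velocity of joint hatch between -0.01 and 0.01 m/s); the robot touches nothing.
It also fails if it takes over 32 s, if anything falls off the work surface, if the arm or the gripper's body presses on something with over 40 N, if the wrist force passes 120 N, or if a joint passes its speed limit or range.

## Working session

There is one attempt and no reset: what is moved stays moved. The work goes in short steps, Python scripts to look and compute and a tool call to move; the robot and the scene stay as the last step left them, time stands still between calls to the robot, and variables do not carry over. Pictures are saved under pics/ and viewed, at most 10 in all, crops included, and the job is handed in when it is done.

Besides the shell and the picture viewer there is one more tool, called after ">>>" as name([rows], argument=value, ...), one row to a line, values as JSON. drive_tool: Moves the arm, as the interface text tells. Its arguments: {"type":"object","properties":{"deltas":{"type":"array","items":{"type":"object","properties":{"x":{"type":"number"},"y":{"type":"number"},"z":{"type":"number"},"wx":{"type":"number"},"wy":{"type":"number"},"wz":{"type":"number"},"jaw":{"type":"number"}}}},"squeeze":{"type":"number"}},"required":["deltas"]}

```bash
mkdir -p pics; python3 - <<'E'
from station import status, eyes, bot
import cv2,numpy as np
s=status.sense()
print({k:np.round(s[k],3).tolist() for k in s})
for n in("scene","top","wrist"):
    i=eyes.camera_info(n); print(n,{k:np.round(v,4).tolist() for k,v in i.items()})
    cv2.imwrite(f"pics/{n}0.png",cv2.resize(eyes.get_image(n)[:,:,::-1],None,fx=1.4,fy=1.4))
E
```

```text
{'time': 0.0, 'joints': [86.21, 22.091, 0.377, -0.03, -68.411, -14.816], 'qd': [0.016, -0.091, -0.011, 0.025, -0.035, 0.027], 'effort': [-0.001, -39.229, 18.841, 4.186, -0.005, 0.0], 'tcp_pos': [199.213, 591.8, 249.194], 'tool_rot': [[0.948, -0.319, -0.001], [-0.319, -0.948, -0.002], [0.0, 0.002, -1.0]], 'wrist_force': [-0.111, -0.224, -1.009], 'moment': [-0.003, -0.018, 0.035], 'finger_force': 0.0, 'width': 85.482}
scene {'fx': 388.591, 'fy': 388.591, 'cx': 274.5522, 'cy': 215.8601, 'R': [[-0.1906, 0.9816, -0.0054], [0.7272, 0.1375, -0.6725], [-0.6595, -0.1321, -0.74]], 't': [63.0767, -322.1076, 1186.3067]}
top {'fx': 479.7206, 'fy': 479.7206, 'cx': 275.1599, 'cy': 210.625, 'R': [[0.0217, -0.9997, 0.0063], [-0.9887, -0.0224, -0.1483], [0.1484, -0.003, -0.9889]], 't': [33.905, 618.6142, 827.3327]}
wrist {'fx': 307.4456, 'fy': 307.4456, 'cx': 277.2474, 'cy': 213.7914, 'mount': [[0.0001, -0.9501, -0.312, 80.705], [1.0, -0.0002, 0.0011, -0.8862], [-0.0011, -0.312, 0.9501, -124.1012], [0.0, 0.0, 0.0, 1.0]]}
```

View pics/scene0.png

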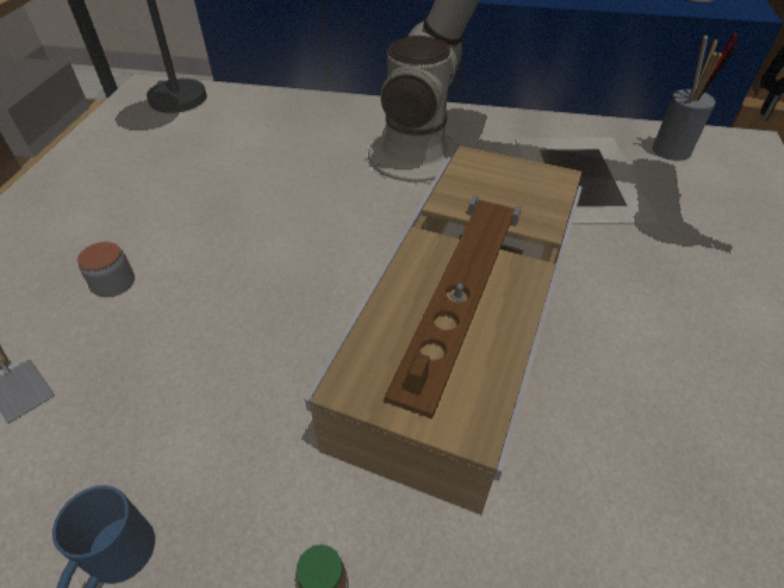

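View pics/top0.png

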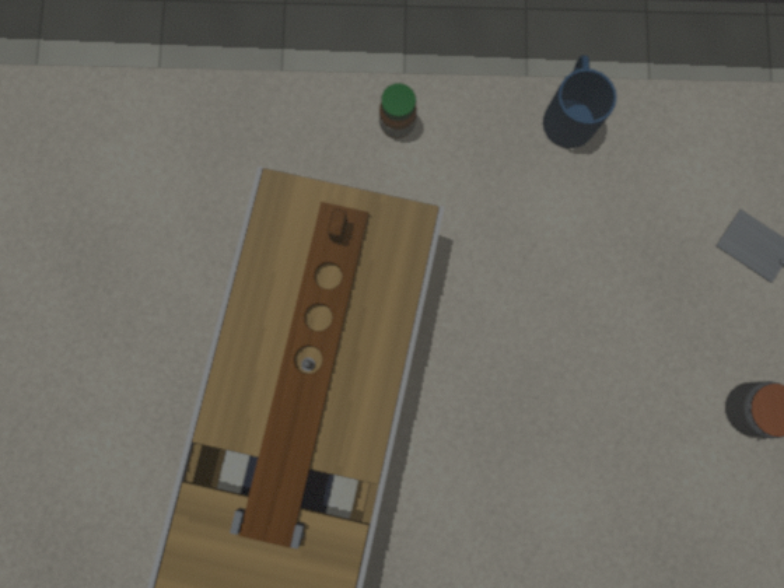

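```bash
cat > h.py <<'E'
from station import status, eyes, bot
import numpy as np
def proj(i,X): c=i['R']@X+i['t']; return np.array([i['fx']*c[0]/c[2]+i['cx'],i['fy']*c[1]/c[2]+i['cy']])
def ray(name,px,z):
    i=eyes.camera_info(name); R,t=np.array(i['R']),np.array(i['t'])
    d=R.T@np.array([(px[0]-i['cx'])/i['fx'],(px[1]-i['cy'])/i['fy'],1]); C=-R.T@t
    return C+d*(z-C[2])/d[2]
E
python3 - <<'E'
from h import *
P={n:ray('top',np.array(p)/1.4,138) for n,p in dict(out=(329,277),mid=(319,318.5),inn=(309,360),c1=(322,203),c2=(369,213)).items()}
S={n:ray('scene',np.array(p)/1.4,138) for n,p in dict(out=(433,350),mid=(446,321),inn=(457,294),c1=(437,411),c2=(387,400)).items()}
for n in P: print(n,P[n].round(1),S[n].round(1))
print('peg',ray('top',np.array((308,365))/1.4,149).round(1),ray('scene',np.array((460,287))/1.4,149).round(1))
u=P['inn']-P['out'];u/=np.linalg.norm(u);g=P['out']-55*u;print('u',u,'grip',g,'yaw',np.degrees(np.arctan2(u[1],u[0])))
E
```

```text
out [623.5 113.9 138. ] [627.4 118.  138. ]
mid [574.6 123.8 138. ] [579. 128. 138.]
inn [526.6 133.5 138. ] [529.8 136.9 138. ]
c1 [712.3 125.2 138. ] [709.9 133.3 138. ]
c2 [701.4  69.2 138. ] [706.4  76.7 138. ]
peg [520.4 133.2 149. ] [527.1 139.5 149. ]
u [-0.98018384  0.19808998  0.        ] grip [677.40380696 102.97635696 138.        ] yaw 168.57471160062175
```

>>> drive_tool([
  {"x": 0.0407,"y": 0.0206,"jaw": 0},
  {"x": 0.0407,"y": 0.0206,"jaw": 0},
  {"x": 0.0407,"y": 0.0206,"jaw": 0},
  {"x": 0.0407,"y": 0.0206,"jaw": 0},
  {"x": 0.0407,"y": 0.0206,"jaw": 0},
])

```text
invalid input
```

>>> drive_tool([
  {"x": 0.0407,"y": 0.0206,"jaw": 0},
  {"x": 0.0407,"y": 0.0206,"jaw": 0},
  {"x": 0.0407,"y": 0.0206,"jaw": 0},
  {"x": 0.0407,"y": 0.0206,"jaw": 0},
  {"x": 0.0407,"y": 0.0206,"jaw": 0},
])

```text
invalid input
```

>>> drive_tool([
  {"x": 0.0407,"y": 0.0206,"jaw": 0},
  {"x": 0.0407,"y": 0.0206,"jaw": 0},
  {"x": 0.0407,"y": 0.0206,"jaw": 0},
  {"x": 0.0407,"y": 0.0206,"jaw": 0},
  {"x": 0.0407,"y": 0.0206,"wz": -7.2,"jaw": 0},
])

```text
invalid input
```

>>> drive_tool([
  {"jaw": 0},
  {"jaw": 0},
  {"jaw": 0},
  {"jaw": 0},
  {"jaw": 0},
])

```text
invalid input
```

```bash
python3 - <<'E'
from h import *
import cv2
s=status.sense(); print(np.round(s['tcp_pos'],1),np.round(s['tool_rot'],3).tolist(),np.round(s['joints'],1),s['time'])
np.savez('w1.npz',p=s['tcp_pos'],R=s['tool_rot'])
cv2.imwrite("pics/w1.png",cv2.resize(eyes.get_image("wrist")[:,:,::-1],None,fx=1.4,fy=1.4))
E
```

```text
[199.3 591.9 249.5] [[0.948, -0.319, -0.0], [-0.319, -0.948, -0.002], [0.0, 0.002, -1.0]] [ 86.2  22.1   0.4  -0.  -68.4 -14.8] 0.15
```

View pics/w1.png

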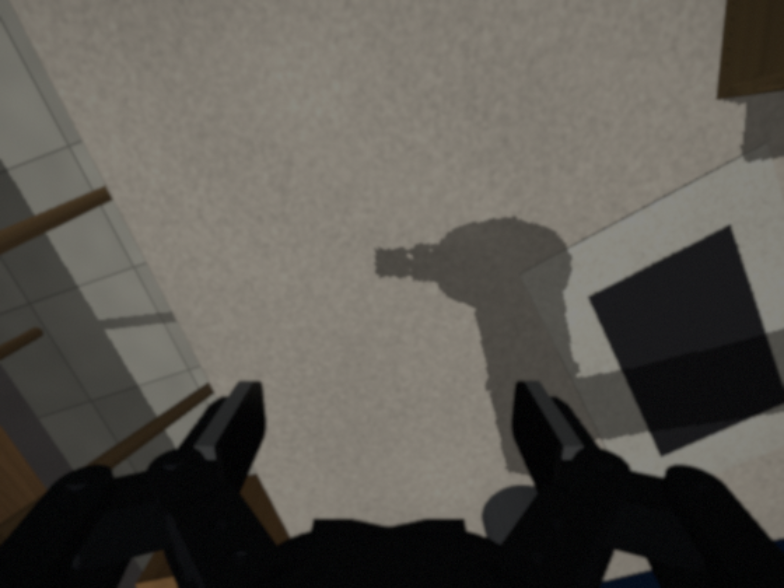

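The moves were refused, so the arm hasn't moved and this wrist view shows only bare table with the box corner at top right (750,50). I'll retry with every field filled in.

>>> drive_tool([
  {"x": 0.0407,"y": 0.0206,"z": 0,"wx": 0,"wy": 0,"wz": 0,"jaw": 0},
  {"x": 0.0407,"y": 0.0206,"z": 0,"wx": 0,"wy": 0,"wz": 0,"jaw": 0},
  {"x": 0.0407,"y": 0.0206,"z": 0,"wx": 0,"wy": 0,"wz": 0,"jaw": 0},
  {"x": 0.0407,"y": 0.0206,"z": 0,"wx": 0,"wy": 0,"wz": 0,"jaw": 0},
  {"x": 0.0407,"y": 0.0206,"z": 0,"wx": 0,"wy": 0,"wz": 0,"jaw": 0},
], squeeze=50)

```text
time: 0.7
tcp_pos: [360.3, 428.3, 250.3]
tool_rot: [[0.948, -0.319, -0.0], [-0.319, -0.948, -0.0], [-0.0, 0.0, -1.0]]
wrist_force: [0.3, 0.4, 0.9]
width: 85.2
finger_force: 0.0
```

>>> drive_tool([
  {"x": 0.0407,"y": 0.0206,"z": 0,"wx": 0,"wy": 0,"wz": 0,"jaw": 0},
  {"x": 0.0407,"y": 0.0206,"z": 0,"wx": 0,"wy": 0,"wz": 0,"jaw": 0},
  {"x": 0.0407,"y": 0.0206,"z": 0,"wx": 0,"wy": 0,"wz": 0,"jaw": 0},
  {"x": 0.0407,"y": 0.0206,"z": 0,"wx": 0,"wy": 0,"wz": 0,"jaw": 0},
  {"x": 0.0407,"y": 0.0206,"z": 0,"wx": 0,"wy": 0,"wz": 0,"jaw": 0},
], squeeze=50)

```text
time: 1.2
tcp_pos: [520.4, 265.7, 250.3]
tool_rot: [[0.948, -0.319, -0.0], [-0.319, -0.948, 0.0], [-0.0, -0.0, -1.0]]
wrist_force: [0.4, -0.4, -0.8]
width: 85.3
finger_force: 0.0
```

>>> drive_tool([
  {"x": 0.0407,"y": 0.0206,"z": 0,"wx": 0,"wy": 0,"wz": 0,"jaw": 0},
  {"x": 0.0407,"y": 0.0206,"z": 0,"wx": 0,"wy": 0,"wz": 0,"jaw": 0},
  {"x": 0.0407,"y": 0.0206,"z": 0,"wx": 0,"wy": 0,"wz": 0,"jaw": 0},
  {"x": 0.0407,"y": 0.0206,"z": 0,"wx": 0,"wy": 0,"wz": 0,"jaw": 0},
  {"x": 0.0407,"y": 0.0206,"z": 0,"wx": 0,"wy": 0,"wz": -7.2,"jaw": 0},
], squeeze=50)

```text
time: 1.7
tcp_pos: [680.4, 103.1, 250.0]
tool_rot: [[0.981, -0.195, -0.0], [-0.195, -0.981, -0.0], [-0.0, 0.0, -1.0]]
wrist_force: [0.5, 0.6, 0.1]
width: 85.4
finger_force: 0.0
```

>>> drive_tool([
  {"x": 0,"y": 0,"z": 0,"wx": 0,"wy": 0,"wz": 0,"jaw": 0},
  {"x": 0,"y": 0,"z": 0,"wx": 0,"wy": 0,"wz": 0,"jaw": 0},
  {"x": 0,"y": 0,"z": 0,"wx": 0,"wy": 0,"wz": 0,"jaw": 0},
  {"x": 0,"y": 0,"z": 0,"wx": 0,"wy": 0,"wz": 0,"jaw": 0},
  {"x": 0,"y": 0,"z": 0,"wx": 0,"wy": 0,"wz": 0,"jaw": 0},
])

```text
time: 2.2
tcp_pos: [678.8, 105.8, 250.8]
tool_rot: [[0.981, -0.196, 0.001], [-0.196, -0.981, 0.0], [0.0, -0.0, -1.0]]
wrist_force: [0.8, 0.1, -0.8]
width: 85.0
finger_force: 0.0
```

```bash
python3 - <<'E'
from h import *
import cv2
s=status.sense(); print(np.round(s['tcp_pos'],1),np.round(s['tool_rot'],3).tolist(),np.round(s['joints'],1),s['time'])
np.savez('w2.npz',p=s['tcp_pos'],R=s['tool_rot'])
cv2.imwrite("pics/w2.png",cv2.resize(eyes.get_image("wrist")[:,:,::-1],None,fx=1.4,fy=1.4))
E
```

```text
[678.8 105.8 250.8] [[0.981, -0.196, 0.001], [-0.196, -0.981, 0.0], [0.0, -0.0, -1.0]] [ 22.3  28.1  10.3  -0.  -72.1  56.4] 2.2
```

View pics/w2.png

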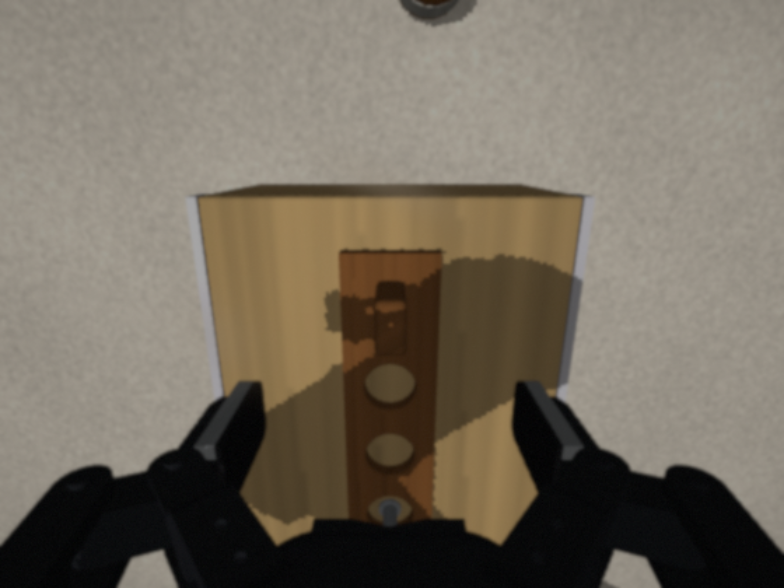

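```bash
cat >> h.py <<'E'
def wray(f,px,z):
    d=np.load(f); p,R=d['p'],d['R']; i=eyes.camera_info('wrist'); M=np.array(i['mount'])
    v=R@M[:3,:3]@np.array([(px[0]-i['cx'])/i['fx'],(px[1]-i['cy'])/i['fy'],1]); C=p+R@M[:3,3]
    X=C+v*(z-C[2])/v[2]; return X, R.T@(X-p)
E
python3 - <<'E'
from h import *
for n,px,z in [('top far',(390.5,302),178),('top near',(390.5,356),178),('L',(375,330),178),('Rr',(406,330),178),('outer',(390,383),138),('mid',(390,450),138),('end',(391,251),138),('peg',(390,505),149)]:
    X,l=wray('w2.npz',np.array(px)/1.4,z); print(n,X.round(1),'tool',l.round(1))
E
```

```text
top far [693.2 102.4 178. ] tool [14.7  0.5 72.8]
top near [665.1 108.  178. ] tool [-13.9   0.6  72.8]
L [680.4 112.7 178. ] tool [ 0.2 -7.1 72.8]
Rr [677.4  97.7 178. ] tool [ 0.2  8.2 72.8]
outer [628.2 115.3 138. ] tool [-51.6   0.6 112.8]
mid [579.9 125.  138. ] tool [-100.9    0.7  112.8]
end [709.4  98.6 138. ] tool [ 31.4   1.  112.9]
peg [546.1 131.7 149. ] tool [-135.3    0.7  101.8]
```

>>> drive_tool([
  {"x": 0.001,"y": 0.0006,"z": 0.025,"wx": 0,"wy": 0,"wz": 0,"jaw": 0},
  {"x": 0,"y": 0,"z": 0.025,"wx": 0,"wy": 0,"wz": 0,"jaw": 0},
  {"x": 0,"y": 0,"z": 0.02,"wx": 0,"wy": 0,"wz": 0,"jaw": 0},
  {"x": 0,"y": 0,"z": 0.013,"wx": 0,"wy": 0,"wz": 0,"jaw": 0},
  {"x": 0,"y": 0,"z": 0.004,"wx": 0,"wy": 0,"wz": 0,"jaw": 0},
], squeeze=50)

```text
time: 2.75
tcp_pos: [679.4, 104.1, 161.8]
tool_rot: [[0.98, -0.197, -0.002], [-0.197, -0.98, -0.001], [-0.002, 0.001, -1.0]]
wrist_force: [0.6, -0.1, 0.2]
width: 85.6
finger_force: 0.0
```

>>> drive_tool([
  {"x": 0,"y": 0,"z": 0,"wx": 0,"wy": 0,"wz": 0,"jaw": 1},
  {"x": 0,"y": 0,"z": 0,"wx": 0,"wy": 0,"wz": 0,"jaw": 1},
  {"x": 0,"y": 0,"z": 0,"wx": 0,"wy": 0,"wz": 0,"jaw": 1},
  {"x": 0,"y": 0,"z": 0,"wx": 0,"wy": 0,"wz": 0,"jaw": 1},
  {"x": 0,"y": 0,"z": 0,"wx": 0,"wy": 0,"wz": 0,"jaw": 1},
], squeeze=50)

```text
time: 3.25
tcp_pos: [680.8, 104.6, 164.2]
tool_rot: [[0.98, -0.198, 0.002], [-0.198, -0.98, 0.002], [0.002, -0.002, -1.0]]
wrist_force: [-1.0, 2.8, 2.7]
width: 15.4
finger_force: 51.4
```

>>> drive_tool([
  {"x": 0,"y": 0,"z": 0,"wx": 0,"wy": 0,"wz": 0,"jaw": 1},
  {"x": 0,"y": 0,"z": 0,"wx": 0,"wy": 0,"wz": 0,"jaw": 1},
  {"x": 0,"y": 0,"z": 0,"wx": 0,"wy": 0,"wz": 0,"jaw": 1},
  {"x": 0,"y": 0,"z": 0,"wx": 0,"wy": 0,"wz": 0,"jaw": 1},
  {"x": 0,"y": 0,"z": 0,"wx": 0,"wy": 0,"wz": 0,"jaw": 1},
], squeeze=50)

```text
time: 3.75
tcp_pos: [680.7, 104.4, 164.1]
tool_rot: [[0.98, -0.197, 0.002], [-0.197, -0.98, 0.001], [0.002, -0.001, -1.0]]
wrist_force: [-0.7, 3.8, 4.2]
width: 15.4
finger_force: 51.4
```

>>> drive_tool([
  {"x": -0.0006,"y": 0,"z": -0.006,"wx": 0,"wy": 1,"wz": 0,"jaw": 1},
  {"x": -0.0006,"y": 0,"z": -0.006,"wx": 0,"wy": 1,"wz": 0,"jaw": 1},
  {"x": -0.0006,"y": 0,"z": -0.006,"wx": 0,"wy": 1,"wz": 0,"jaw": 1},
  {"x": -0.0006,"y": 0,"z": -0.006,"wx": 0,"wy": 1,"wz": 0,"jaw": 1},
  {"x": -0.0006,"y": 0,"z": -0.006,"wx": 0,"wy": 1,"wz": 0,"jaw": 1},
], squeeze=50)

```text
time: 4.25
tcp_pos: [676.8, 105.2, 192.8]
tool_rot: [[0.976, -0.198, 0.087], [-0.197, -0.98, -0.017], [0.089, -0.001, -0.996]]
wrist_force: [2.4, 4.6, 0.3]
width: 15.8
finger_force: 50.9
```

>>> drive_tool([
  {"x": -0.0006,"y": 0,"z": -0.006,"wx": 0,"wy": 1,"wz": 0,"jaw": 1},
  {"x": -0.0006,"y": 0,"z": -0.006,"wx": 0,"wy": 1,"wz": 0,"jaw": 1},
  {"x": -0.0006,"y": 0,"z": -0.006,"wx": 0,"wy": 1,"wz": 0,"jaw": 1},
  {"x": -0.0006,"y": 0,"z": -0.006,"wx": 0,"wy": 1,"wz": 0,"jaw": 1},
  {"x": -0.0006,"y": 0,"z": -0.006,"wx": 0,"wy": 1,"wz": 0,"jaw": 1},
], squeeze=50)

```text
time: 4.75
tcp_pos: [670.4, 106.5, 222.4]
tool_rot: [[0.965, -0.197, 0.172], [-0.195, -0.98, -0.034], [0.176, -0.001, -0.984]]
wrist_force: [3.1, 3.4, 1.0]
width: 15.3
finger_force: 50.9
```

```bash
python3 - <<'E'
from h import *
import cv2
s=status.sense(); print(np.round(s['tcp_pos'],1),np.round(s['tool_rot'],3).tolist(),s['wrist_force'],s['width'],s['time'])
cv2.imwrite("pics/s3.png",cv2.resize(eyes.get_image("scene")[90:330,180:460,::-1],None,fx=2.4,fy=2.4))
E
```

```text
[670.4 106.5 222.4] [[0.965, -0.197, 0.172], [-0.195, -0.98, -0.034], [0.176, -0.001, -0.984]] [3.05889263 3.44502268 1.03177272] 15.252629089553444 4.75
```

View pics/s3.png

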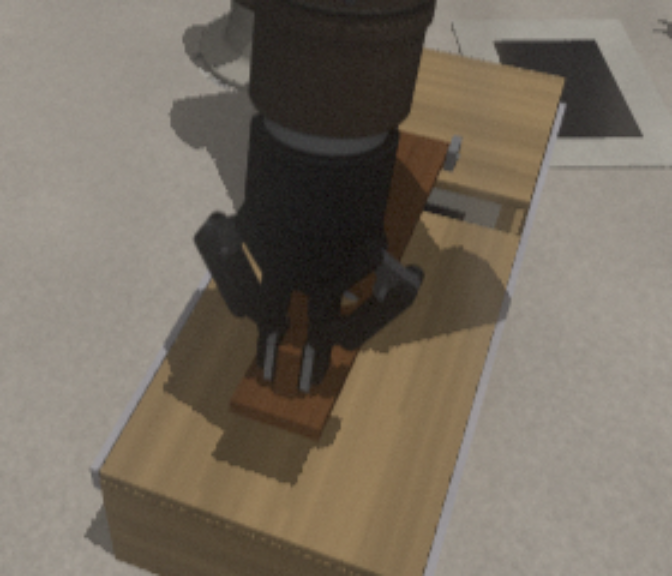

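The stay's end is clear of the box: it's at about (280,420) with its shadow detached, and the jaws are on the grip at (290,365). Before sliding, I'll measure the peg against the inner hole more precisely from the first pictures.

```bash
python3 - <<'E'
import cv2,numpy as np
a=cv2.imread('pics/top0.png')[330:390,275:345]; b=cv2.imread('pics/scene0.png')[265:325,425:495]
c=np.hstack([cv2.resize(a,(420,360),interpolation=cv2.INTER_CUBIC),np.zeros((360,10,3),np.uint8)][:1]+[cv2.resize(b,(370,317),interpolation=cv2.INTER_CUBIC) if 0 else cv2.resize(b,(380,360),fx=0,fy=0,interpolation=cv2.INTER_CUBIC)])
cv2.imwrite('pics/z.png',c)
E
```

```text
(no output)
```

View pics/z.png

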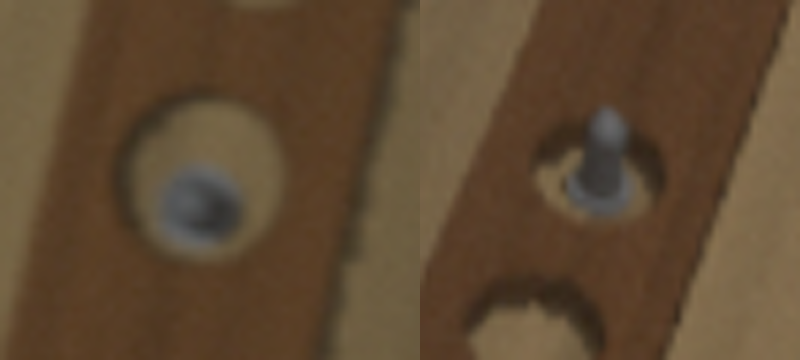

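```bash
python3 - <<'E'
from h import *
u=np.array([-.981,.196,0]); 
for c,h,co,tip in [('top',(308.3,359.5),(308.5,364.3),(309.5,364.5)),('scene',(458,293.5),(458.3,297.2),(459.4,283.8))]:
    f=lambda p,z:ray(c,np.array(p)/1.4,z)
    H=f(h,138)
    for n,X in [('collar',f(co,127)),('tip',f(tip,148))]: print(c,H.round(1),n,X.round(1),'along u',((X-H)@u).round(1))
E
```

```text
top [527.1 134.3 138. ] collar [522.2 135.  127. ] along u 5.0
top [527.1 134.3 138. ] tip [521.  131.6 148. ] along u 5.5
scene [528.7 138.1 138. ] collar [524.9 139.1 127. ] along u 3.9
scene [528.7 138.1 138. ] tip [520.4 138.1 148. ] along u 8.1
```

>>> drive_tool([
  {"x": -0.0054,"y": 0,"z": -0.00096,"wx": 0,"wy": 0,"wz": 0,"jaw": 1},
  {"x": -0.0054,"y": 0,"z": -0.00096,"wx": 0,"wy": 0,"wz": 0,"jaw": 1},
  {"x": -0.0054,"y": 0,"z": -0.00096,"wx": 0,"wy": 0,"wz": 0,"jaw": 1},
  {"x": -0.0054,"y": 0,"z": -0.00096,"wx": 0,"wy": 0,"wz": 0,"jaw": 1},
  {"x": -0.0054,"y": 0,"z": -0.00096,"wx": 0,"wy": 0,"wz": 0,"jaw": 1},
], squeeze=50)

```text
time: 5.3
tcp_pos: [643.5, 111.9, 222.2]
tool_rot: [[0.965, -0.197, 0.172], [-0.195, -0.98, -0.033], [0.175, -0.001, -0.985]]
wrist_force: [2.9, 5.0, -0.2]
width: 15.3
finger_force: 50.9
```

>>> drive_tool([
  {"x": -0.0054,"y": 0,"z": -0.00096,"wx": 0,"wy": 0,"wz": 0,"jaw": 1},
  {"x": -0.0054,"y": 0,"z": -0.00096,"wx": 0,"wy": 0,"wz": 0,"jaw": 1},
  {"x": -0.0054,"y": 0,"z": -0.00096,"wx": 0,"wy": 0,"wz": 0,"jaw": 1},
  {"x": -0.0054,"y": 0,"z": -0.00096,"wx": 0,"wy": 0,"wz": 0,"jaw": 1},
  {"x": -0.0054,"y": 0,"z": -0.00096,"wx": 0,"wy": 0,"wz": 0,"jaw": 1},
], squeeze=50)

```text
time: 5.8
tcp_pos: [616.6, 117.3, 222.4]
tool_rot: [[0.965, -0.197, 0.172], [-0.195, -0.98, -0.034], [0.175, -0.001, -0.985]]
wrist_force: [2.6, 4.4, 0.7]
width: 15.5
finger_force: 50.9
```

>>> drive_tool([
  {"x": 0,"y": 0,"z": 0,"wx": 0,"wy": 0,"wz": 0,"jaw": 1},
  {"x": 0,"y": 0,"z": 0,"wx": 0,"wy": 0,"wz": 0,"jaw": 1},
  {"x": 0,"y": 0,"z": 0,"wx": 0,"wy": 0,"wz": 0,"jaw": 1},
  {"x": 0,"y": 0,"z": 0,"wx": 0,"wy": 0,"wz": 0,"jaw": 1},
  {"x": 0,"y": 0,"z": 0,"wx": 0,"wy": 0,"wz": 0,"jaw": 1},
], squeeze=50)

```text
time: 6.3
tcp_pos: [616.0, 117.4, 221.7]
tool_rot: [[0.966, -0.198, 0.17], [-0.195, -0.98, -0.034], [0.173, -0.001, -0.985]]
wrist_force: [1.2, 6.3, -0.5]
width: 15.4
finger_force: 50.9
```

>>> drive_tool([
  {"x": 0.0005,"y": 0,"z": 0.006,"wx": 0,"wy": -1,"wz": 0,"jaw": 1},
  {"x": 0.0005,"y": 0,"z": 0.006,"wx": 0,"wy": -1,"wz": 0,"jaw": 1},
  {"x": 0.0005,"y": 0,"z": 0.006,"wx": 0,"wy": -1,"wz": 0,"jaw": 1},
  {"x": 0.0005,"y": 0,"z": 0.006,"wx": 0,"wy": -1,"wz": 0,"jaw": 1},
  {"x": 0.0005,"y": 0,"z": 0.006,"wx": 0,"wy": -1,"wz": 0,"jaw": 1},
], squeeze=50)

```text
time: 6.8
tcp_pos: [622.4, 116.1, 191.9]
tool_rot: [[0.977, -0.198, 0.084], [-0.197, -0.98, -0.016], [0.085, -0.001, -0.996]]
wrist_force: [0.4, 5.7, -1.4]
width: 15.3
finger_force: 50.9
```

>>> drive_tool([
  {"x": 0.0005,"y": 0,"z": 0.006,"wx": 0,"wy": -1,"wz": 0,"jaw": 1},
  {"x": 0.0005,"y": 0,"z": 0.006,"wx": 0,"wy": -1,"wz": 0,"jaw": 1},
  {"x": 0,"y": 0,"z": 0,"wx": 0,"wy": 0,"wz": 0,"jaw": 1},
  {"x": 0,"y": 0,"z": 0,"wx": 0,"wy": 0,"wz": 0,"jaw": 1},
  {"x": 0,"y": 0,"z": 0,"wx": 0,"wy": 0,"wz": 0,"jaw": 1},
], squeeze=50)

```text
time: 7.3
tcp_pos: [624.1, 115.7, 180.0]
tool_rot: [[0.979, -0.198, 0.05], [-0.198, -0.98, -0.01], [0.051, -0.0, -0.999]]
wrist_force: [1.5, 6.0, -0.4]
width: 15.4
finger_force: 50.9
```

>>> drive_tool([
  {"x": 0.0005,"y": 0,"z": 0.006,"wx": 0,"wy": -1,"wz": 0,"jaw": 1},
  {"x": 0.0005,"y": 0,"z": 0.006,"wx": 0,"wy": -1,"wz": 0,"jaw": 1},
  {"x": 0.0002,"y": 0,"z": 0.003,"wx": 0,"wy": -0.6,"wz": 0,"jaw": 1},
  {"x": 0,"y": 0,"z": 0,"wx": 0,"wy": 0,"wz": 0,"jaw": 1},
  {"x": 0,"y": 0,"z": 0,"wx": 0,"wy": 0,"wz": 0,"jaw": 1},
], squeeze=50)

```text
time: 7.8
tcp_pos: [625.9, 115.3, 164.9]
tool_rot: [[0.98, -0.198, 0.005], [-0.198, -0.98, -0.0], [0.005, -0.001, -1.0]]
wrist_force: [0.2, 5.2, -0.7]
width: 15.2
finger_force: 50.8
```

>>> drive_tool([
  {"x": 0,"y": 0,"z": 0,"wx": 0,"wy": 0,"wz": 0,"jaw": 0.6},
  {"x": 0,"y": 0,"z": 0,"wx": 0,"wy": 0,"wz": 0,"jaw": 0.5},
  {"x": 0,"y": 0,"z": 0,"wx": 0,"wy": 0,"wz": 0,"jaw": 0.4},
  {"x": 0,"y": 0,"z": 0,"wx": 0,"wy": 0,"wz": 0,"jaw": 0.4},
  {"x": 0,"y": 0,"z": 0,"wx": 0,"wy": 0,"wz": 0,"jaw": 0.4},
], squeeze=50)

```text
time: 8.3
tcp_pos: [626.1, 114.4, 166.5]
tool_rot: [[0.98, -0.198, 0.007], [-0.198, -0.98, -0.002], [0.007, 0.0, -1.0]]
wrist_force: [0.0, 0.1, 0.2]
width: 51.3
finger_force: 0.0
```

Released. Next I'll back straight up, move aside, and check with the top camera.

>>> drive_tool([
  {"x": 0,"y": 0,"z": -0.015,"wx": 0,"wy": 0,"wz": 0,"jaw": 0.4},
  {"x": 0,"y": 0,"z": -0.025,"wx": 0,"wy": 0,"wz": 0,"jaw": 0.4},
  {"x": 0,"y": 0,"z": -0.03,"wx": 0,"wy": 0,"wz": 0,"jaw": 0.4},
  {"x": 0,"y": 0,"z": -0.03,"wx": 0,"wy": 0,"wz": 0,"jaw": 0.4},
  {"x": 0,"y": 0,"z": -0.02,"wx": 0,"wy": 0,"wz": 0,"jaw": 0.4},
], squeeze=50)

```text
time: 8.8
tcp_pos: [625.8, 114.9, 289.3]
tool_rot: [[0.98, -0.198, 0.01], [-0.198, -0.98, -0.001], [0.01, -0.001, -1.0]]
wrist_force: [-0.8, 0.7, 0.4]
width: 51.2
finger_force: 0.0
```

>>> drive_tool([
  {"x": 0,"y": -0.045,"z": 0,"wx": 0,"wy": 0,"wz": 0,"jaw": 0.4},
  {"x": 0,"y": -0.045,"z": 0,"wx": 0,"wy": 0,"wz": 0,"jaw": 0.4},
  {"x": 0,"y": -0.045,"z": 0,"wx": 0,"wy": 0,"wz": 0,"jaw": 0.4},
  {"x": 0,"y": -0.045,"z": 0,"wx": 0,"wy": 0,"wz": 0,"jaw": 0.4},
  {"x": 0,"y": -0.045,"z": 0,"wx": 0,"wy": 0,"wz": 0,"jaw": 0.4},
], squeeze=50)

```text
time: 9.3
tcp_pos: [669.9, 337.0, 286.7]
tool_rot: [[0.98, -0.198, 0.007], [-0.198, -0.98, -0.001], [0.007, 0.0, -1.0]]
wrist_force: [0.9, -0.1, 0.3]
width: 51.1
finger_force: 0.0
```

>>> drive_tool([
  {"x": 0,"y": 0,"z": 0,"wx": 0,"wy": 0,"wz": 0,"jaw": 0.4},
  {"x": 0,"y": 0,"z": 0,"wx": 0,"wy": 0,"wz": 0,"jaw": 0.4},
  {"x": 0,"y": 0,"z": 0,"wx": 0,"wy": 0,"wz": 0,"jaw": 0.4},
  {"x": 0,"y": 0,"z": 0,"wx": 0,"wy": 0,"wz": 0,"jaw": 0.4},
  {"x": 0,"y": 0,"z": 0,"wx": 0,"wy": 0,"wz": 0,"jaw": 0.4},
], squeeze=50)

```text
time: 9.8
tcp_pos: [670.0, 334.2, 287.4]
tool_rot: [[0.98, -0.199, 0.008], [-0.199, -0.98, -0.001], [0.008, -0.001, -1.0]]
wrist_force: [-0.2, 0.3, -0.1]
width: 51.0
finger_force: 0.0
```

```bash
python3 - <<'E'
from h import *
import cv2
a=cv2.resize(eyes.get_image("top")[120:400,90:290,::-1],None,fx=2,fy=2); b=cv2.resize(eyes.get_image("scene")[90:370,220:420,::-1],None,fx=2,fy=2)
cv2.imwrite("pics/f.png",np.hstack([a,b])); print(status.sense()['time'])
E
```

```text
9.9
```

View pics/f.png

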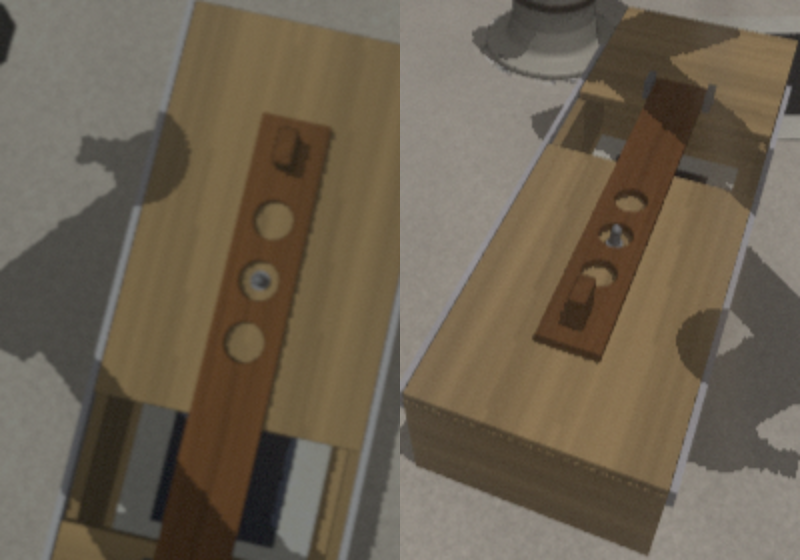

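The peg is centred in the middle hole (left view about (260,281), right view (615,237)). The stay lies flat on the box and the arm is clear.

```bash
python3 -c "
from station import bot
print(bot.hand_in())"
```

```text
the job is handed in; nothing more can be done
None
```

The stay now lies flat on the box with its middle hole centred over the peg, going by the last pictures; the gripper let go and moved clear, and I handed the job in at about 10 s (no verdict came back).

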